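Scoop the full-size grinding balls out of the chips

ROBOT

A 7-joint arm with a two-finger parallel gripper is mounted at the origin on the work surface; the furniture and walls round the work are solid. World frame = base frame: x ahead of the robot, y to its left, z up, the work surface at z = 0. Lengths are in m, angles in rad, forces in N, time in s.
With the tool pointing down it reaches from about 0.425 to 1.025 m from the base axis. Payload 3.6 kg.
Tool frame: the origin (TCP) lies midway between the tips of the shut fingers; the grasp point (between the pads) lies 19 mm behind it; z points along the fingers, y is the line along which they close (so a half turn about z gives the same grasp; the last joint's range is limited). The gripper opens to 85 mm and grips with 20 to 120 N. Pads are 22 mm wide; open, the fingers measure 114 mm over their backs; the gripper's body (76 mm by 85 mm) begins 54 mm behind the grasp point. The pads swing forward as they close: fully open they stand 13 mm farther back than shut.
Start: joints at [-1.246, 0.591, 0.048, 1.609, -0.033, 0.943, -0.034], TCP at [0.294, 0.663, 0.231] pointing down, gripper open.
Joint ranges: [-2.69, 2.69], [-0.47, 2.24], [-1.27, 1.36], [0.19, 2.51], [-1.53, 4.68], [0.08, 2.07], [-3.09, 3.09]. Speed limits (rad/s): [2.57, 2.57, 3.14, 3.14, 3.14, 3.14, 3.14].

INTERFACE

Orientations are given as a unit quaternion [w, x, y, z].
In Python, from workcell import sense, vision, job, finder gives the robot as it stands. The module is installed in compiled form; this text tells all that it offers.
- The arm moves only by the tool jog_arm, never from a script. Its argument "increments" is a list that holds one entry, the list of rows, each a list of 7 numbers: the opening, from -1 (shut) to 1 (fully open), then the shift along the world's x, y, z in m, then the turn, a rotation vector about the world's x, y, z in degrees. A call has 1 to 10 rows; each row is the pose to reach, as a shift and turn from the pose commanded when the call began; what a row does not reach only later rows make up. A row lasts 1/10 s, in which the tool goes at most 50 mm and 8.59 degrees, less where a joint would pass 70% of its speed; a pose out of reach is approached as far as the arm can. A call with a gripper value outside its range is refused whole. The fingers move at their own pace and stop on an object; "grip_force" is the grip in N (left out, the last holds). Time passes only in rows, so rows that repeat a pose let the fingers close. It gives the time, the measured TCP pose, the force, the opening and the grip force at its end, in the units of the state.
- sense(): the state, without advancing time (a new reading comes with each control period).
- vision.get_image(name): name is "scene" or "side" or "wrist"; returns the picture (400x640x3 uint8, red, green, blue); there is no depth.
- vision.camera_params(name): a dict with "fx", "fy", "cx", "cy" (pixels), "k1" (the pictures are not rectified: a ray, as slopes to the right and down, at radius r is drawn at 1 + k1 r^2 times it, then the intrinsics apply), "world_to_cam" (4x4, takes a point from world to camera coordinates). Camera axes: x right, y down, z forward; pixel columns grow to the right and rows downward; lengths in m; the calibration is good to about 2 mm. A picture is of the moment at which its call begins: read the wrist's pose just before it. camera_params takes no time and is no camera call; for the wrist camera it gives the pose at the moment of the call.
- job.close_job(): hands the job in; it is judged then, once.
Trained networks look in the newest picture that a camera, given by its name, has taken for a name from the list of things; names that differ only in an ending like _2 or _b are one class to them, and where a whole thing is asked for, a point or a joint stands for the part that bears it (a point fixed in the world has none). Each returns a list of dicts, best first, with "conf" (0 to 1); they miss things now and then, are a little off and sometimes report something else, mostly with a low value. They report only what shows in the picture. A call takes as long as a camera call.
- finder.trace(label, camera): "pixels" (400x640 bool, what is visible of it) and "extent" ([left, top, width, height] in pixels, round what is visible of it).
The state is a dict: "clock": time; "joints": joint angles; "dq": joint speeds; "joint_torque": joint torques, N m; "tcp_pos": TCP position; "orientation": TCP orientation; "contact_force": force on the tool from outside, world axes, zero at the start; "ft_torque": the same for the moment, N m; "width": finger opening in m; "grasp_force": force on a finger pad.
Only numpy, scipy, OpenCV 4.12 (cv2) and the standard library are available. Lean on these libraries where they do the work, as an engineer would, in place of code of your own. Each camera call takes 0.05 s, during which the arm holds its last target. There are 200 camera calls.

TASK

With the open wire scoop (not the closed sheet-metal one), scoop both full-size grinding balls out of the steel trough, letting the small broken chips drop back between the wires into the trough. Then set the loaded scoop down level inside the shallow pan, both balls still in it, and let go. Do not touch the balls with the fingers.

Things in the scene. Friction and masses are not known exactly. Their poses are not given: they have to be found in the camera images.
- wire_scoop: open wire scoop, 0.22 kg. Origin below the handle at floor level; x forward. 4 mm tines at y +-15, +-45, 26 clear, x 0 to 106, heels to -16, flat to 94, the tips 2 mm higher, so balls stay in. 94 wide; back 48, sides 32 high. Handle: upright block 22 (x) x 26 (y), z 52 to 122; grip at z 95, closing along x or y. Beside it, on either side, stands a closed sheet-metal scoop
- trough: open grey steel trough, fixed. Origin at the centre of its underside; x along its length, away from the robot, z up. Inside 250 (x) x 116 (y), floor 4 thick and flat, rim 43.5 high. Balls and chips lie in the far half (x 30 to 92), the near half is empty: set the scoop down there pointing along +x and push it along the floor; the far end wall holds the balls while the tines run under them
- pan: a shallow open grey steel pan right of the trough, fixed to the bench. Origin at the centre of its underside; inside 165 mm (x) by 140 mm (y), floor 3 mm thick, rim 14.5 mm high
- ball_1_center (a point): one of two full-size alumina grinding balls, plain off-white ceramic sphere, 36 mm diameter, about 90 g; this point is its centre. Starts resting on the trough's floor in its far half and rolls when pushed; between the tines it rolls to the back of the scoop if the tips are raised some 20 degrees before lifting
- ball_2_center (a point): one of two full-size alumina grinding balls, plain off-white ceramic sphere, 36 mm diameter, about 90 g; this point is its centre. Starts resting on the trough's floor in its far half and rolls when pushed; between the tines it rolls to the back of the scoop if the tips are raised some 20 degrees before lifting
- chip_1: one of two undersized chips of the same off-white ceramic, a stubby broken piece about 13 mm across and 10 mm high, about 10 g; origin at the centre of its underside. Starts on the trough's floor in its far half, among the balls
- chip_2: one of two undersized chips of the same off-white ceramic, a stubby broken piece about 13 mm across and 10 mm high, about 10 g; origin at the centre of its underside. Starts on the trough's floor in its far half, among the balls

How it is judged:
On the way:
1. the wire scoop is lifted clear of the trough with both balls in it, both chips left in the trough (height (world z) of wire_scoop above 0.05 m and x of ball_1_center in the frame of wire_scoop between 0 and 0.098 m and y of ball_1_center in the frame of wire_scoop between -0.047 and 0.047 m and z of ball_1_center in the frame of wire_scoop between 0.004 and 0.045 m and x of ball_2_center in the frame of wire_scoop between 0 and 0.098 m and y of ball_2_center in the frame of wire_scoop between -0.047 and 0.047 m and z of ball_2_center in the frame of wire_scoop between 0.004 and 0.045 m and x of chip_1 in the frame of trough between -0.127 and 0.127 m and y of chip_1 in the frame of trough between -0.06 and 0.06 m and z of each of chip_1, chip_2 in the frame of trough below 0.03 m and x of chip_2 in the frame of trough between -0.127 and 0.127 m and y of chip_2 in the frame of trough between -0.06 and 0.06 m), for 0.2 s.
At the end, for the whole second after the job is handed in: the wire scoop stands inside the pan, flat on its floor (within 6 mm, tilted under 6 degrees), at rest and released; both balls' centres lie within it, over its tines (at most 98 mm ahead of the handle) and between its sides; both chips lie inside the trough, under 30 mm high (x of ball_1_center in the frame of wire_scoop between 0 and 0.098 m and y of ball_1_center in the frame of wire_scoop between -0.047 and 0.047 m and z of ball_1_center in the frame of wire_scoop between 0.004 and 0.045 m and x of ball_2_center in the frame of wire_scoop between 0 and 0.098 m and y of ball_2_center in the frame of wire_scoop between -0.047 and 0.047 m and z of ball_2_center in the frame of wire_scoop between 0.004 and 0.045 m and x of chip_1 in the frame of trough between -0.127 and 0.127 m and y of chip_1 in the frame of trough between -0.06 and 0.06 m and z of each of chip_1, chip_2 in the frame of trough below 0.03 m and x of chip_2 in the frame of trough between -0.127 and 0.127 m and y of chip_2 in the frame of trough between -0.06 and 0.06 m and z of wire_scoop in the frame of pan between -0.002 and 0.009 m and angle between wire_scoop's own z axis and vertical below 0.1 rad and x of wire_scoop in the frame of pan between -0.08 and 0.08 m and y of wire_scoop in the frame of pan between -0.07 and 0.07 m and linear speed of wire_scoop below 0.02 m/s and contact force between the fingers and wire_scoop below 0.2 N); the robot touches nothing.
It fails at once if the fingers touch a ball (contact force between the fingers and ball_1 above 0.5 N or contact force between the fingers and ball_2 above 0.5 N).
It also fails if it takes over 53 s, if anything falls off the work surface, if the arm or the gripper's body presses on something with over 40 N, if the wrist force passes 120 N, or if a joint passes its speed limit or range.

## Working session

There is one attempt and no reset: what is moved stays moved. The work goes in short steps, Python scripts to look and compute and a tool call to move; the robot and the scene stay as the last step left them, time stands still between calls to the robot, and variables do not carry over. Pictures are saved under pics/ and viewed, at most 10 in all, crops included, and the job is handed in when it is done.

Besides the shell and the picture viewer there is one more tool, called by a JSON object that holds its "fn" and its "kwargs". jog_arm: Moves the arm, as the interface text tells. Its arguments: {"type":"object","properties":{"increments":{"type":"array"},"grip_force":{"type":"number"}},"required":["increments"]}

```bash
mkdir -p pics
python3 - <<'E'
from workcell import sense, vision, job, finder
import cv2,numpy as np
s=sense();print(s['clock'],s['tcp_pos'],s['orientation'],s['width'])
for n in ['scene','side']:
    im=vision.get_image(n);cv2.imwrite(f'pics/{n}0.png',im[:,:,::-1])
    p=vision.camera_params(n);print(n,{k:(np.round(v,3).tolist()) for k,v in p.items()})
    for l in ['wire_scoop','trough','pan','ball_1_center','chip_1']:
        for d in finder.trace(l,n)[:4]:
            ys,xs=np.nonzero(d['pixels']);print(l,round(d['conf'],2),np.round(d['extent']),xs.mean().round(1) if len(xs) else 0,ys.mean().round(1) if len(ys) else 0)
E
```

```text
0.0 [0.29382228 0.66188644 0.23012739] [-1.75111276e-04  2.07344946e-01  9.78267250e-01 -1.10935385e-03] 0.08517292397183177
scene {'fx': 452.757, 'fy': 452.757, 'cx': 319.337, 'cy': 195.199, 'k1': -0.133, 'world_to_cam': [[-0.258, 0.966, -0.012, 0.035], [0.758, 0.195, -0.622, -0.405], [-0.598, -0.17, -0.783, 1.38], [0.0, 0.0, 0.0, 1.0]]}
wire_scoop 0.92 [396. 165.  54.  75.] 425.5 194.3
trough 0.62 [242. 162.  84. 105.] 286.5 210.6
pan 0.87 [222. 158.  32.  55.] 235.7 181.3
ball_1_center 0.48 [286. 217.  16.  13.] 294.7 222.9
side {'fx': 450.356, 'fy': 450.356, 'cx': 325.412, 'cy': 198.16, 'k1': -0.008, 'world_to_cam': [[0.954, -0.299, -0.004, -0.496], [-0.11, -0.341, -0.934, 0.136], [0.278, 0.891, -0.358, 0.653], [0.0, 0.0, 0.0, 1.0]]}
wire_scoop 0.6 [288. 174.  19.  15.] 295.2 179.6
trough 0.82 [277. 192. 149.  59.] 346.1 220.6
pan 0.84 [310. 245. 152.  77.] 381.6 281.2
ball_1_center 0.55 [355. 203.  13.  17.] 360.5 210.4
```

View pics/scene0.png

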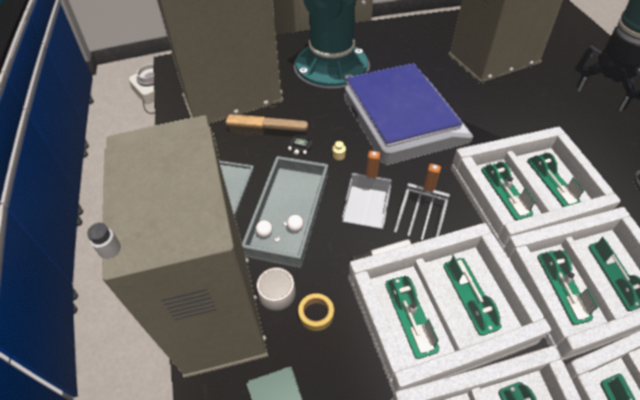

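View pics/side0.png

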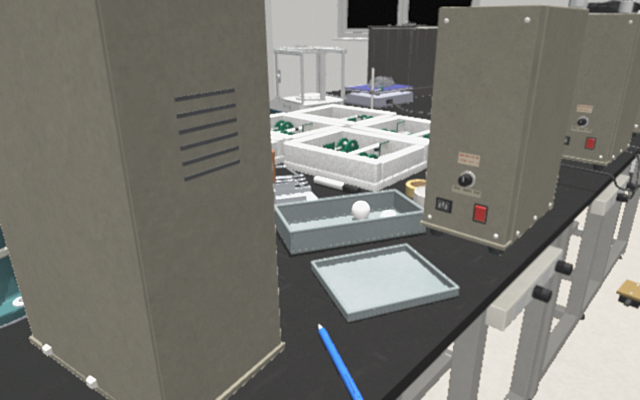

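```bash
cat > h.py <<'E'
from workcell import sense, vision, job, finder
import cv2,numpy as np
from scipy.optimize import minimize, least_squares
from scipy.spatial.transform import Rotation as R
def proj(p,X):
    X=np.atleast_2d(X);W=np.array(p['world_to_cam']);c=X@W[:3,:3].T+W[:3,3]
    s=c[:,:2]/c[:,2:];s=s*(1+p['k1']*(s**2).sum(1,keepdims=True))
    return s*[p['fx'],p['fy']]+[p['cx'],p['cy']]
def ray(p,uv):
    d=(np.array(uv,float)-[p['cx'],p['cy']])/[p['fx'],p['fy']];s=d.copy()
    for _ in range(10): s=d/(1+p['k1']*(s**2).sum())
    W=np.array(p['world_to_cam']);r=W[:3,:3].T@np.r_[s,1];return -W[:3,:3].T@W[:3,3],r
def onplane(p,uv,z):
    o,r=ray(p,uv);return o+r*(z-o[2])/r[2]
def place(q,L):
    c,s=np.cos(q[2]),np.sin(q[2]);L=np.atleast_2d(L)
    return np.c_[q[0]+c*L[:,0]-s*L[:,1],q[1]+s*L[:,0]+c*L[:,1],L[:,2]]
def box(x0,x1,y0,y1,z0,z1): return np.array([[x,y,z] for x in(x0,x1) for y in(y0,y1) for z in(z0,z1)])
def iou(q,L,views):
    t=0
    for p,m in views:
        h=cv2.convexHull(proj(p,place(q,L)).astype(np.float32))
        a=np.zeros((1600,2560),np.uint8);cv2.fillConvexPoly(a,np.round((h+.5)*4*16).astype(np.int32),1,shift=4)
        b=cv2.resize(m.astype(np.uint8),(2560,1600),interpolation=cv2.INTER_NEAREST)
        t+=(a&b).sum()/max(1,(a|b).sum())
    return -t/len(views)
E
python3 - <<'E'
from h import *
V={n:vision.camera_params(n) for n in('scene','side')}
ims={n:vision.get_image(n) for n in V}
def best(l,n): return finder.trace(l,n)[0]['pixels']
t=[(V[n],best('trough',n)) for n in V]
o=onplane(V['scene'],(286,211),.02)
for views in (t,t[:1],t[1:]):
    f=min((minimize(iou,[o[0],o[1],y0],args=(box(-.1285,.1285,-.0615,.0615,0,.0435),views),method='Nelder-Mead',options=dict(initial_simplex=np.array([o[0],o[1],y0])+np.array([[0,0,0],[.02,0,0],[0,.02,0],[0,0,.2]]))) for y0 in(-.3,0,.3)),key=lambda f:f.fun);print('trough',f.x.round(4),f.fun)
pv=[(V['side'],best('pan','side'))];o=onplane(V['side'],(382,281),.01)
f=min((minimize(iou,[o[0],o[1],y0],args=(box(-.085,.085,-.0725,.0725,0,.0145),pv),method='Nelder-Mead',options=dict(initial_simplex=np.array([o[0],o[1],y0])+np.array([[0,0,0],[.02,0,0],[0,.02,0],[0,0,.2]]))) for y0 in(-.3,0,.3)),key=lambda f:f.fun);print('pan',f.x.round(4),f.fun)
for b in [(294.7,222.9),(264,228.5)]: print('ball',onplane(V['scene'],b,.022).round(4))
print('handle top',onplane(V['scene'],(433,168),.122),'cab',onplane(V['scene'],(252,352),0),onplane(V['side'],(425,225),0),onplane(V['side'],(500,248),0),onplane(V['side'],(283,345),0),onplane(V['side'],(283,345),0))
c=ims['scene'][150:250,345:465,::-1];cv2.imwrite('pics/c1.png',cv2.resize(c,None,fx=6,fy=6,interpolation=cv2.INTER_CUBIC))
E
```

```text
trough [0.5767 0.0439 0.0324] -0.9004208810353141
trough [0.576  0.0441 0.0319] -0.8959843585501579
trough [0.5781 0.0433 0.0287] -0.9085664839919239
pan [ 0.5593 -0.1496  0.051 ] -0.9824380342982955
ball [0.6126 0.0719 0.022 ]
ball [0.6435 0.0118 0.022 ]
handle top [0.47100692 0.33867656 0.122     ] cab [0.90057198 0.07394519 0.        ] [0.72442807 0.01241399 0.        ] [ 0.79982062 -0.11255814  0.        ] [ 0.38935389 -0.2461788   0.        ] [ 0.38935389 -0.2461788   0.        ]
```

View pics/c1.png

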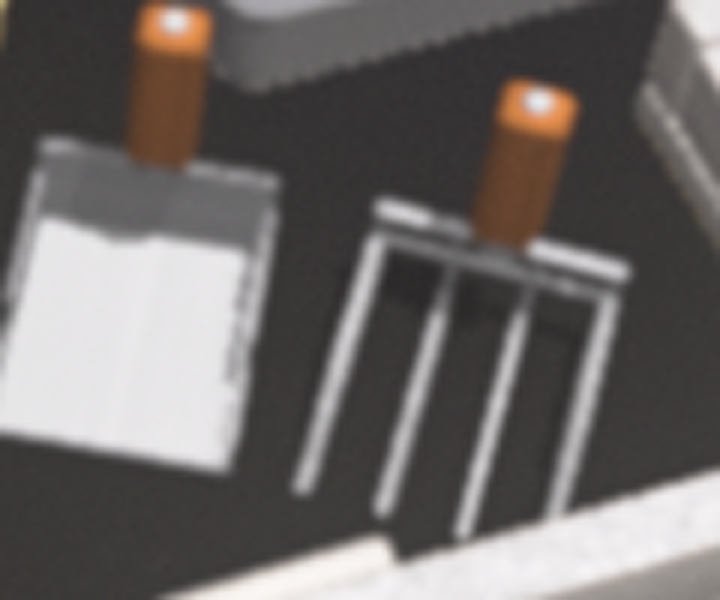

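Run:
```python
from h import *
p=vision.camera_params('scene')
L=np.array([[.106,-.045,.005],[.106,-.015,.005],[.106,.015,.005],[0,0,.122]])
px=np.array([[302,492],[383,515],[463,535],[538,107]])/6-[.42,.42]+[345,150]
f=least_squares(lambda q:(proj(p,place(q,L))-px).ravel(),[.47,.33,.2]);print(f.x.round(4),f.fun.round(1))
q=f.x;print('back corners', ((proj(p,place(q,[[0,-.047,.048],[0,.047,.048],[0,0,.052],[-.016,0,.05]]))-[345,150]+.42)*6).round(0))
s=sense();print(s['clock'],R.from_quat(np.r_[s['orientation'][1:],s['orientation'][0]]).as_matrix().round(3).tolist())
```

```text
[ 0.4674  0.3411 -0.0876] [ 0.1  0.  -0.1 -0.  -0.   0.4  0.1 -0.4]
back corners [[379. 205.]
 [626. 270.]
 [504. 230.]
 [511. 203.]]
0.85 [[-0.914, 0.406, 0.0], [0.406, 0.914, 0.0], [-0.0, 0.0, -1.0]]
```

{"fn": "jog_arm", "kwargs": {"increments": [[[0.3,0.173,-0.321,0,0,0,-71.1],[0.3,0.173,-0.321,0,0,0,-71.1],[0.3,0.173,-0.321,0,0,0,-71.1],[0.3,0.173,-0.321,0,0,0,-71.1],[0.3,0.173,-0.321,0,0,0,-71.1],[0.3,0.173,-0.321,0,0,0,-71.1],[0.3,0.173,-0.321,0,0,0,-71.1],[0.3,0.173,-0.321,0,0,0,-71.1],[0.3,0.173,-0.321,0,0,0,-71.1],[0.3,0.173,-0.321,0,0,0,-71.1]]]}}

```text
clock: 1.85
tcp_pos: [0.4677, 0.341, 0.2316]
orientation: [0.0, 0.738, 0.675, 0.0]
contact_force: [0.3, 0.8, -0.8]
width: 0.0554
grasp_force: 0.0
```

Run:
```python
from h import *
s=sense();print(s['clock'],s['tcp_pos'],s['width'],R.from_quat(np.r_[s['orientation'][1:],s['orientation'][0]]).as_matrix().round(3).tolist(),s['contact_force'])
p=vision.camera_params('wrist');im=vision.get_image('wrist').copy()
q=[.4674,.3411,-.0876]
for u in proj(p,place(q,np.vstack([box(-.011,.011,-.013,.013,.122,.122)[::2],[[.106,y,.005] for y in(-.045,-.015,.015,.045)]]))): cv2.circle(im,tuple(int(v) for v in u.round()),2,(255,0,255),-1)
cv2.imwrite('pics/w1.png',im[:,:,::-1])
```

```text
1.85 [0.46767274 0.34095231 0.23155437] 0.05535627753038354 [[0.089, 0.996, 0.0], [0.996, -0.089, 0.0], [0.0, 0.0, -1.0]] [ 0.25175539  0.76165393 -0.79735474]
```

View pics/w1.png

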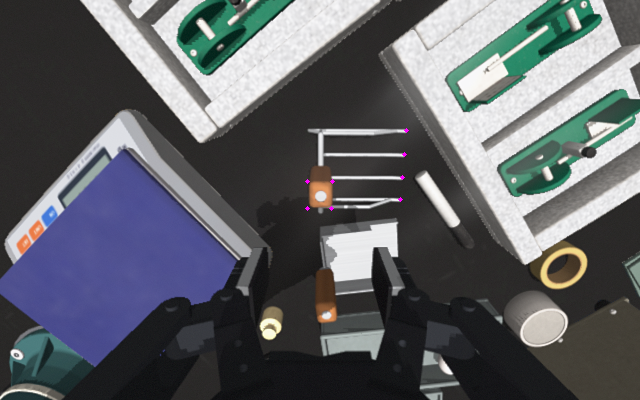

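{"fn": "jog_arm", "kwargs": {"increments": [[[0.1,0,0,-0.04,0,0,0],[0.1,0,0,-0.08,0,0,0],[0.1,0,0,-0.12,0,0,0],[0.1,0,0,-0.145,0,0,0],[0.1,0,0,-0.155,0,0,0],[0.1,0,0,-0.155,0,0,0],[-1,0,0,-0.155,0,0,0],[-1,0,0,-0.155,0,0,0],[-1,0,0,-0.155,0,0,0],[-1,0,0,-0.155,0,0,0]]], "grip_force": 80}}

```text
clock: 2.9
tcp_pos: [0.4684, 0.3426, 0.0779]
orientation: [0.0, 0.737, 0.675, 0.002]
contact_force: [0.2, 1.2, 7.3]
width: 0.021
grasp_force: 78.6
```

{"fn": "jog_arm", "kwargs": {"increments": [[[-1,0,0,0,0,0,0],[-1,0,0,0,0,0,0],[-1,0,0,0,0,0,0],[-1,0,0,0.02,0,0,0],[-1,0,0,0.05,0,0,0],[-1,0,0,0.09,0,0,0],[-1,0,0,0.13,0,0,0],[-1,0,0,0.13,0,0,0],[-1,0,0,0.13,0,0,0]]]}}

```text
clock: 3.8
tcp_pos: [0.4668, 0.3417, 0.2069]
orientation: [-0.0, 0.737, 0.675, 0.0]
contact_force: [-0.8, -0.6, -3.2]
width: 0.0205
grasp_force: 78.8
```

{"fn": "jog_arm", "kwargs": {"increments": [[[-1,0,0,0.04,0,0,0],[-1,0.0,-0.03,0.05,0,0,3],[-1,0.007,-0.07,0.05,0,0,6.9],[-1,0.007,-0.11,0.05,0,0,6.9],[-1,0.007,-0.15,0.05,0,0,6.9],[-1,0.007,-0.19,0.05,0,0,6.9],[-1,0.007,-0.23,0.05,0,0,6.9],[-1,0.007,-0.27,0.05,0,0,6.9],[-1,0.007,-0.301,0.04,0,0,6.9],[-1,0.007,-0.301,0.01,0,0,6.9]]]}}

```text
clock: 4.8
tcp_pos: [0.4743, 0.0353, 0.2165]
orientation: [0.001, 0.698, 0.716, 0.0]
contact_force: [1.2, 0.2, -2.7]
width: 0.021
grasp_force: 79.3
```

Run:
```python
from h import *
s=sense();print(s['clock'],s['tcp_pos'],s['width'],R.from_quat(np.r_[s['orientation'][1:],s['orientation'][0]]).as_matrix().round(3).tolist(),s['contact_force'])
T=s['tcp_pos']
out=[]
for n in('scene','wrist'):
    p=vision.camera_params(n);im=vision.get_image(n)[:,:,::-1].copy()
    if n=='scene': im=cv2.resize(im[130:290,190:390],None,fx=4,fy=4,interpolation=cv2.INTER_CUBIC);k,o=4,np.array([190,130])
    else: k,o=1,np.zeros(2)
    def dots(X,c):
        for u in proj(p,X): cv2.circle(im,tuple(int(v) for v in ((u-o+.5)*k-.5).round()),2,c,-1)
    q=[.5767,.0439,.0324]
    dots(place(q,[[x,y,.0435] for x in(-.125,0,.125) for y in(-.058,.058)]),(255,0,255))
    dots(place(q,[[x,y,.004] for x in(-.125,0,.125) for y in(-.058,.058)]),(0,255,0))
    L=np.array([[.106,y,.005] for y in(-.045,-.015,.015,.045)]+[[0,0,.122]]);X=place([T[0],T[1],.0324],L);X[:,2]+=T[2]-.078
    dots(X,(0,0,255))
    cv2.imwrite(f'pics/{n}2.png',im)
    for l in('ball_1_center','chip_1'):
        for d in finder.trace(l,n)[:3]:
            e=d['extent'];c=(e[0]+e[2]/2-.5,e[1]+e[3]/2-.5);print(n,l,round(d['conf'],2),e,onplane(p,c,.022 if l[0]=='b' else .009).round(4))
```

```text
4.8 [0.47427002 0.03525917 0.21646853] 0.021029436953901005 [[-0.024, 1.0, 0.002], [1.0, 0.024, -0.002], [-0.002, 0.002, -1.0]] [ 1.15334646  0.2415381  -2.68871767]
scene ball_1_center 0.75 [285.4, 216.6, 14.8, 16.5] [0.6176 0.068  0.022 ]
scene chip_1 0.31 [260.4, 95.5, 55.8, 77.2] [ 0.3373 -0.0315  0.009 ]
wrist ball_1_center 0.74 [435.5, 165.9, 4.7, 5.9] [0.605  0.0496 0.022 ]
wrist ball_1_center 0.68 [428.9, 137.3, 34.4, 29.6] [0.6114 0.0693 0.022 ]
```

View pics/scene2.png

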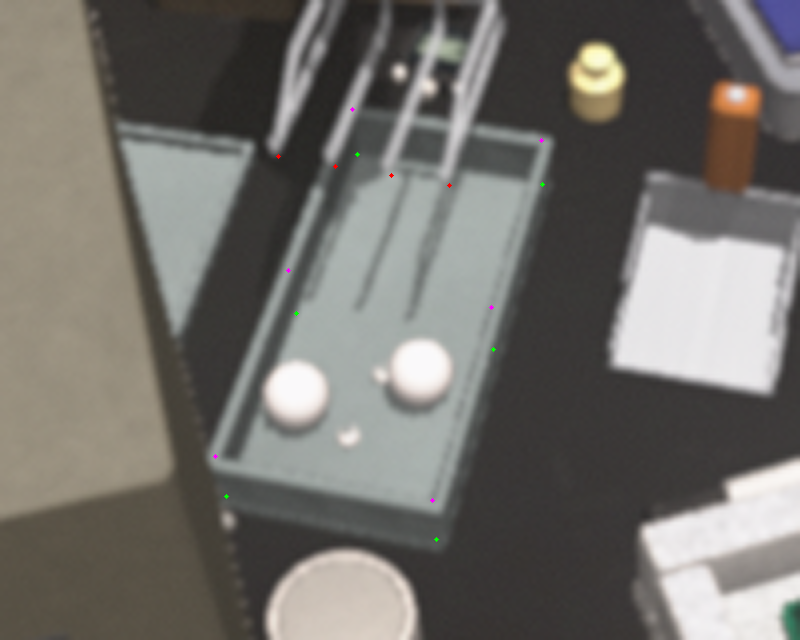

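View pics/wrist2.png

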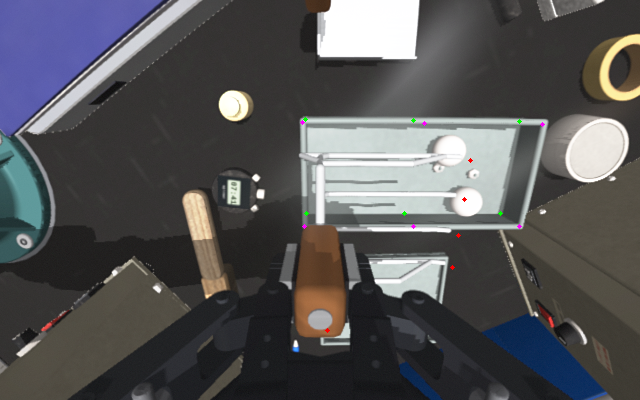

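{"fn": "jog_arm", "kwargs": {"increments": [[[-1,0,0,0,0,0,0],[-1,0,0,0,0,0,0],[-1,0,0,0,0,0,0]]]}}

```text
clock: 5.4
tcp_pos: [0.4745, 0.0411, 0.2168]
orientation: [0.0, 0.695, 0.719, 0.0]
contact_force: [0.4, -1.0, -3.2]
width: 0.0211
grasp_force: 79.5
```

Run:
```python
from h import *
s=sense();print(s['clock'],s['tcp_pos'],R.from_quat(np.r_[s['orientation'][1:],s['orientation'][0]]).as_matrix().round(3).tolist())
p=vision.camera_params('wrist');im=vision.get_image('wrist')[:,:,::-1]
np.save('wp.npy',np.array([p,s],dtype=object),allow_pickle=True)
cv2.imwrite('pics/w3.png',cv2.resize(im[100:350,290:560],None,fx=2.4,fy=2.4,interpolation=cv2.INTER_CUBIC))
```

```text
5.4 [0.47446514 0.04110888 0.21678917] [[-0.033, 0.999, 0.001], [0.999, 0.033, 0.0], [0.0, 0.001, -1.0]]
```

View pics/w3.png

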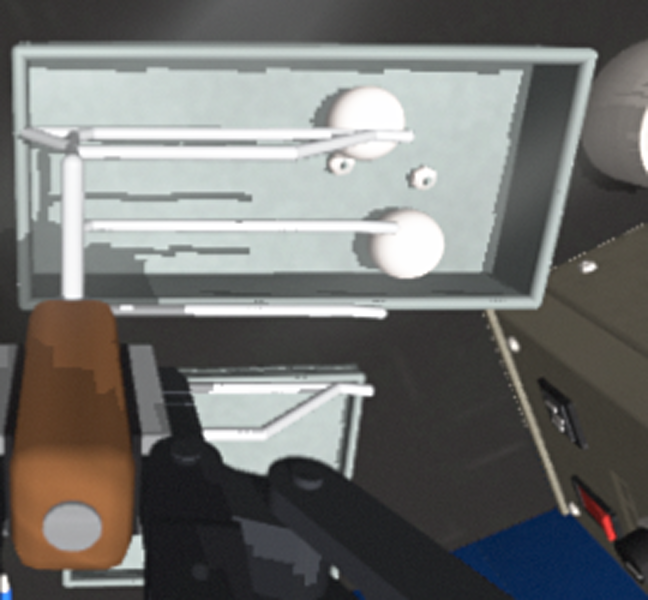

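Run:
```python
from h import *
p,s=np.load('wp.npy',allow_pickle=True);T=s['tcp_pos']
pk=lambda a:np.array(a)/2.4+[290,100]-.3
F=np.array([[.125,.058,.004],[.125,-.058,.004],[-.125,-.058,.004]]);fp=pk([[527,70],[489,271],[33,273]])
rim=lambda w:np.array([[a*(.125+w),b*(.058+w),.0435] for a,b in((-1,1),(1,1),(1,-1),(-1,-1))]);rp=pk([[13,45],[597,52],[545,307],[22,305]])
f=least_squares(lambda q:np.r_[(proj(p,place(q,F))-fp).ravel(),(proj(p,place(q,rim(q[3])))-rp).ravel()],[.5767,.0439,.03,.004])
print('trough',f.x.round(4),f.fun.round(1));tq=f.x
L=np.array([[.106,.045,.004],[.106,.015,.004],[.106,-.015,.004],[.106,-.045,.004],[0,0,.122]])
sp=pk([[410,135],[400,227],[384,313],[371,390],[72,525]])
m=lambda q:R.from_euler('ZYX',q[3:6]).apply(L)+q[:3]
g=least_squares(lambda q:np.r_[(proj(p,m(q))-sp).ravel(),(q[4:6])*20],[T[0],T[1],T[2]-.078,.03,0,0])
print('scoop rel tcp',(g.x[:3]-T).round(4),'ypr deg',np.degrees(g.x[3:]).round(2),g.fun.round(1))
for n,c,z in(('b',(366,122),.022),('b',(407,243),.022),('c',(341,163),.009),('c',(424,177),.009)):
    X=onplane(p,pk(c),z)-[tq[0],tq[1],0];print(n,(R.from_euler('z',-tq[2]).apply(X)).round(4))
```

```text
trough [0.578  0.043  0.026  0.0038] [ 3.1 -5.8  0.3  1.2 -0.8 -0.7  0.5  0.9  0.7  1.5 -2.5  1.6 -1.3  1.6]
scoop rel tcp [-0.0008 -0.0024 -0.0773] ypr deg [ 1.72  0.39 -0.48] [ 0.6  0.1 -1.   0.1  0.1 -0.3  0.3  0.2 -0.   0.   0.1 -0.2]
b [0.0371 0.0272 0.022 ]
b [ 0.0669 -0.0341  0.022 ]
c [0.0327 0.004  0.009 ]
c [ 0.0766 -0.0029  0.009 ]
```

{"fn": "jog_arm", "kwargs": {"increments": [[[-1,0.002,0.0015,-0.02,0,0,0],[-1,0.002,0.0015,-0.05,0,0,0],[-1,0.002,0.0015,-0.08,0,0,0],[-1,0.002,0.0015,-0.11,0,0,0],[-1,0.002,0.0015,-0.125,0,0,0],[-1,0.002,0.0015,-0.13,0,0,0],[-1,0.002,0.0015,-0.132,0,0,0],[-1,0.002,0.0015,-0.134,0,0,0],[-1,0.002,0.0015,-0.134,0,0,0],[-1,0.002,0.0015,-0.134,0,0,0]]]}}

```text
clock: 6.45
tcp_pos: [0.4767, 0.0423, 0.083]
orientation: [0.0, 0.695, 0.719, 0.001]
contact_force: [-0.3, 0.5, -1.7]
width: 0.0211
grasp_force: 79.3
```

{"fn": "jog_arm", "kwargs": {"increments": [[[-1,0,0,-0.001,0,0,0],[-1,0,0,-0.0015,0,0,0],[-1,0,0,-0.0015,0,0,0]]]}}

```text
clock: 6.75
tcp_pos: [0.4767, 0.0422, 0.0819]
orientation: [0.0, 0.696, 0.718, 0.001]
contact_force: [-1.9, 0.9, 8.5]
width: 0.0209
grasp_force: 80.9
```

{"fn": "jog_arm", "kwargs": {"increments": [[[-1,0.006,0.0002,0,0,0,0],[-1,0.014,0.0004,0,0,0,0],[-1,0.022,0.0006,0,0,0,0],[-1,0.03,0.0009,0,0,0,0],[-1,0.038,0.0011,0,0,0,0],[-1,0.046,0.0013,0,0,0,0],[-1,0.054,0.0015,0,0,0,0],[-1,0.062,0.0018,0,0,0,0],[-1,0.07,0.002,0,0,0,0],[-1,0.074,0.0021,0,0,0,0]]]}}

```text
clock: 7.75
tcp_pos: [0.5446, 0.044, 0.0821]
orientation: [-0.004, 0.696, 0.718, -0.003]
contact_force: [-0.9, 0.4, -1.2]
width: 0.0216
grasp_force: 79.7
```

{"fn": "jog_arm", "kwargs": {"increments": [[[-1,0.005,0.0001,0,0,0,0],[-1,0.01,0.0003,0,0,0,0],[-1,0.015,0.0004,0,0,0,0],[-1,0.02,0.0006,0,0,0,0],[-1,0.025,0.0007,0,0,0,0],[-1,0.03,0.0009,0,0,0,0],[-1,0.035,0.001,0,0,0,0],[-1,0.038,0.0011,0,0,0,0],[-1,0.04,0.0011,0,0,0,0],[-1,0.04,0.0011,0,0,0,0]]]}}

```text
clock: 8.75
tcp_pos: [0.5871, 0.0449, 0.0818]
orientation: [-0.003, 0.696, 0.719, -0.002]
contact_force: [-9.8, -0.9, 15.1]
width: 0.0212
grasp_force: 81.8
```

```bash
cat > sh.py <<'E'
import sys
from h import *
n,x0,x1,y0,y1,k,f=sys.argv[1],*map(int,sys.argv[2:7]),sys.argv[7]
print(sense()['clock'],sense()['tcp_pos'],sense()['contact_force'])
im=vision.get_image(n)[:,:,::-1];cv2.imwrite(f,cv2.resize(im[y0:y1,x0:x1],None,fx=k,fy=k,interpolation=cv2.INTER_CUBIC))
E
python3 sh.py scene 220 350 150 270 5 pics/s4.png
```

```text
8.75 [0.58709827 0.04488438 0.08183275] [-9.79473923 -0.93197983 15.11221207]
```

View pics/s4.png

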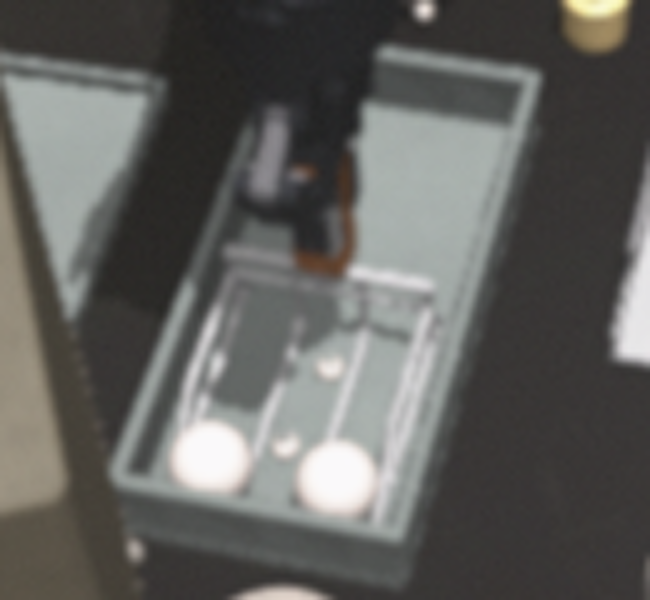

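Run:
```python
from h import *
p=vision.camera_params('scene');q=[.5775,.0434,.028];s=[.5861,.0425,.028]
I=lambda q,X:R.from_euler('z',-q[2]).apply(X-np.r_[q[:2],0])
for c in((210,457),(337,480)):
    X=onplane(p,np.array(c)/5+[220,150]-.4,.023);print('trough',I(q,X).round(4),'scoop',I(s,X).round(4))
for n in('scene','side'):
    vision.get_image(n)
    pp=vision.camera_params(n)
    for d in finder.trace('ball_1_center',n)[:3]:
        e=d['extent'];X=onplane(pp,(e[0]+e[2]/2-.5,e[1]+e[3]/2-.5),.023);print(n,d['conf'],e,I(s,X).round(4))
print((proj(p,place(s,[[.106,y,.008] for y in(-.045,-.015,.015,.045)]))-[220,150]+.4)*5)
```

```text
trough [ 0.0974 -0.0284  0.023 ] scoop [ 0.0888 -0.0272  0.023 ]
trough [0.0962 0.0273 0.023 ] scoop [0.0876 0.0284 0.023 ]
scene 0.74 [279.7, 240.6, 16.1, 16.6] [0.0941 0.0308 0.023 ]
side 0.55 [381.0, 199.5, 17.7, 18.1] [0.0853 0.0162 0.023 ]
[[162.1565387  501.14847072]
 [229.19242095 515.00864632]
 [297.04668888 528.95113425]
 [365.6813207  542.96576798]]
```

{"fn": "jog_arm", "kwargs": {"increments": [[[-1,0.002,0.0001,0,0,0,0],[-1,0.004,0.0001,0,0,0,0],[-1,0.004,0.0001,0,0,0,0],[-1,0.004,0.0001,0,0,0,0]]]}}

```text
clock: 9.4
tcp_pos: [0.591, 0.045, 0.0819]
orientation: [-0.003, 0.696, 0.719, -0.002]
contact_force: [-9.2, -1.1, 16.4]
width: 0.021
grasp_force: 81.8
```

{"fn": "jog_arm", "kwargs": {"increments": [[[-1,-0.0034,-0.0001,0.0012,0.07,-2.5,0],[-1,-0.0068,-0.0002,0.0022,0.14,-5,0],[-1,-0.0102,-0.0003,0.003,0.21,-7.5,0],[-1,-0.0137,-0.0004,0.0038,0.28,-10,0],[-1,-0.0172,-0.0005,0.0038,0.35,-12.5,0],[-1,-0.0206,-0.0006,0.0038,0.42,-15,0],[-1,-0.024,-0.0007,0.0036,0.49,-17.5,0],[-1,-0.0275,-0.0008,0.0031,0.56,-20,0],[-1,-0.0275,-0.0008,0.0031,0.56,-20,0],[-1,-0.0275,-0.0008,0.0031,0.56,-20,0]]]}}

```text
clock: 10.4
tcp_pos: [0.5732, 0.0473, 0.0933]
orientation: [0.107, 0.687, 0.71, 0.112]
contact_force: [0.1, -0.1, -5.4]
width: 0.0214
grasp_force: 79.2
```

```bash
python3 sh.py scene 220 350 150 270 5 pics/s5.png
```

```text
10.4 [0.57323826 0.04732703 0.09326092] [ 0.07647445 -0.11059217 -5.36083909]
```

View pics/s5.png

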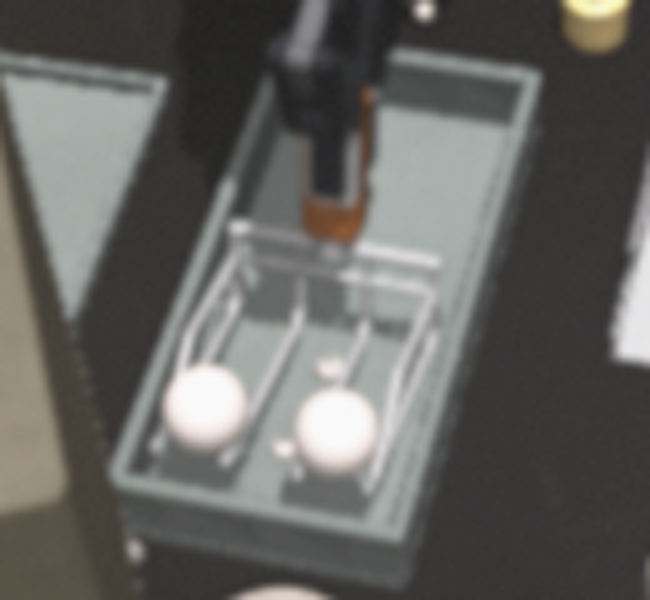

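{"fn": "jog_arm", "kwargs": {"increments": [[[-1,0,0,0,0,0,0],[-1,0,0,0,0,0,0],[-1,0,0,0,0,0,0],[-1,0,0,0,0,0,0],[-1,0,0,0,0,0,0],[-1,0,0,0.003,0,0,0],[-1,0,0,0.006,0,0,0],[-1,0,0,0.01,0,0,0],[-1,0,0,0.015,0,0,0],[-1,0,0,0.015,0,0,0]]]}}

```text
clock: 11.45
tcp_pos: [0.5735, 0.0473, 0.1094]
orientation: [0.107, 0.687, 0.71, 0.112]
contact_force: [-0.0, 0.1, -4.3]
width: 0.021
grasp_force: 79.5
```

Run:
```python
from h import *
s=sense();T=s['tcp_pos'];Q=R.from_quat(np.r_[s['orientation'][1:],s['orientation'][0]])
M=Q.as_matrix();print(T,M.round(3).tolist())
A=np.c_[M[:,1],-np.cross(M[:,1],M[:,2])*-1*-1,-M[:,2]]
A[:,1]=np.cross(A[:,2],A[:,0])
O=T+A@np.array([-.001,-.002,-.0775]);p=vision.camera_params('scene');vision.get_image('scene')
print('O',O)
for d in finder.trace('ball_1_center','scene')[:4]:
    e=d['extent'];o,r=ray(p,(e[0]+e[2]/2-.5,e[1]+e[3]/2-.5))
    o2,r2=A.T@(o-O),A.T@r;t=(.0204-o2[2])/r2[2];print(d['conf'],e,(o2+r2*t).round(4))
```

```text
[0.57353006 0.04728934 0.1094103 ] [[-0.034, 0.951, 0.307], [0.999, 0.032, 0.013], [0.002, 0.307, -0.952]]
O [0.59641506 0.0462335  0.03533998]
0.51 [288.6, 201.7, 13.8, 20.7] [0.0224 0.0275 0.0204]
```

{"fn": "jog_arm", "kwargs": {"increments": [[[-1,0,0,0.01,0,0,0],[-1,0,0,0.025,0,0,0],[-1,0,0,0.04,0,0,0],[-1,0,0,0.055,0,0,0],[-1,0,0,0.07,0,0,0],[-1,0,0,0.08,0,0,0],[-1,0,0,0.08,0,0,0],[-1,0,0,0.08,0,0,0],[-1,0,0,0.08,0,0,0]]]}}

```text
clock: 12.45
tcp_pos: [0.5724, 0.0473, 0.1881]
orientation: [0.106, 0.687, 0.71, 0.112]
contact_force: [0.5, -0.4, -5.3]
width: 0.021
grasp_force: 79.5
```

Run:
```python
from h import *
print(sense()['joints'],sense()['tcp_pos'],sense()['orientation'])
a=vision.get_image('scene')[150:270,220:350,::-1];b=vision.get_image('side')[150:330,260:470,::-1]
cv2.imwrite('pics/s6.png',np.vstack([cv2.resize(a,(325,300)),cv2.resize(b,(325,279))]))
```

```text
[-0.76167706  0.48747414  0.78436138  2.22185437 -0.9632037   0.39560743
  0.81290947] [0.57243281 0.04732943 0.18809473] [0.10599359 0.68685442 0.71028084 0.1117922 ]
```

View pics/s6.png

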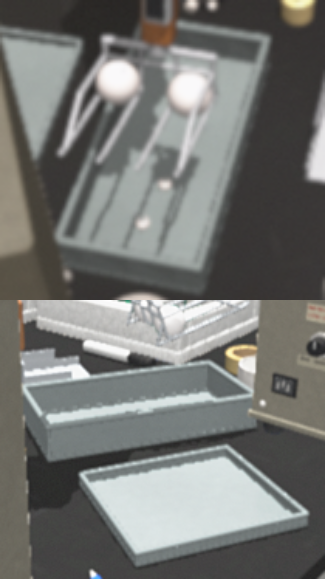

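{"fn": "jog_arm", "kwargs": {"increments": [[[-1,-0.002,-0.006,0,0,1,0],[-1,-0.006,-0.018,0,-0.1,2,0],[-1,-0.011,-0.036,0,-0.1,3,0],[-1,-0.017,-0.056,0,-0.1,4,0],[-1,-0.023,-0.076,0,-0.1,5,0],[-1,-0.029,-0.096,0,-0.2,6,0],[-1,-0.035,-0.114,0,-0.2,7,0],[-1,-0.039,-0.128,0,-0.2,8,0],[-1,-0.041,-0.136,0,-0.2,8,0],[-1,-0.042,-0.138,0,-0.2,8,0]]]}}

```text
clock: 13.55
tcp_pos: [0.5312, -0.0925, 0.1891]
orientation: [0.059, 0.694, 0.715, 0.063]
contact_force: [-0.3, 0.6, -4.0]
width: 0.0209
grasp_force: 79.5
```

{"fn": "jog_arm", "kwargs": {"increments": [[[-1,-0.002,-0.005,0,0,1,0.2],[-1,-0.006,-0.015,0,0,2,0.5],[-1,-0.012,-0.03,0,0,3,0.8],[-1,-0.018,-0.044,0,0,4,1.2],[-1,-0.023,-0.053,-0.01,0,5,1.2],[-1,-0.025,-0.0575,-0.025,0,6,1.2],[-1,-0.025,-0.0575,-0.04,0,6,1.2],[-1,-0.025,-0.0575,-0.05,0,6,1.2],[-1,-0.025,-0.0575,-0.05,0,6,1.2],[-1,-0.025,-0.0575,-0.05,0,6,1.2]]]}}

```text
clock: 14.55
tcp_pos: [0.5061, -0.1485, 0.1387]
orientation: [0.02, 0.688, 0.725, 0.027]
contact_force: [0.0, -0.3, -4.5]
width: 0.0215
grasp_force: 79.5
```

```bash
cat > st.py <<'E'
from h import *
s=sense();T=s['tcp_pos'];M=R.from_quat(np.r_[s['orientation'][1:],s['orientation'][0]]).as_matrix()
A=np.c_[M[:,1],np.cross(-M[:,2],M[:,1]),-M[:,2]];O=T+A@np.array([-.001,-.002,-.0775])
print(s['clock'],'O',O.round(4),'ypr',R.from_matrix(A).as_euler('ZYX',degrees=True).round(2))
q=[.5593,-.1496,.051];print('pan',R.from_euler('z',-q[2]).apply(O-np.r_[q[:2],0]).round(4))
for n in('scene','side'):
  p=vision.camera_params(n);vision.get_image(n)
  for d in finder.trace('ball_1_center',n)[:4]:
    e=d['extent'];o,r=ray(p,(e[0]+e[2]/2-.5,e[1]+e[3]/2-.5))
    o2,r2=A.T@(o-O),A.T@r;t=(.0204-o2[2])/r2[2];print(n,round(d['conf'],2),e,(o2+r2*t).round(4))
E
python3 st.py
```

```text
14.55 O [ 0.5103 -0.1496  0.0613] ypr [ 3.03 -3.79  0.48]
pan [-0.0489  0.0024  0.0613]
scene 0.52 [218.1, 153.1, 15.4, 13.4] [0.017  0.0325 0.0204]
side 0.55 [342.8, 222.3, 19.3, 18.3] [0.0103 0.0156 0.0204]
side 0.49 [310.4, 244.8, 147.4, 79.6] [-0.0111 -0.1245  0.0204]
```

{"fn": "jog_arm", "kwargs": {"increments": [[[-1,0.003,-0.001,-0.01,0,1,0],[-1,0.006,-0.002,-0.02,0,2,0],[-1,0.009,-0.002,-0.03,0,3,0],[-1,0.009,-0.002,-0.04,0,3.5,0],[-1,0.009,-0.002,-0.048,0,3.5,0],[-1,0.009,-0.002,-0.053,0,3.5,0],[-1,0.009,-0.002,-0.055,0,3.5,0],[-1,0.009,-0.002,-0.056,0,3.5,0],[-1,0.009,-0.002,-0.057,0,3.5,0],[-1,0.009,-0.002,-0.057,0,3.5,0]]]}}

```text
clock: 15.75
tcp_pos: [0.5141, -0.151, 0.083]
orientation: [-0.002, 0.689, 0.725, 0.006]
contact_force: [-4.1, 1.2, 5.1]
width: 0.0213
grasp_force: 80.8
```

```bash
python3 st.py
```

```text
15.75 O [ 0.5136 -0.1521  0.0054] ypr [ 2.95 -0.32  0.69]
pan [-0.0458 -0.0002  0.0054]
side 0.53 [343.6, 259.4, 20.0, 16.0] [0.0067 0.0134 0.0204]
```

{"fn": "jog_arm", "kwargs": {"increments": [[[-1,0,0,-0.001,0,0,0],[-1,0,0,-0.001,0,0,0]]], "grip_force": 20}}

```text
clock: 16.15
tcp_pos: [0.5135, -0.1514, 0.0825]
orientation: [-0.003, 0.689, 0.725, 0.006]
contact_force: [-5.4, 0.7, 10.1]
width: 0.0213
grasp_force: 81.5
```

{"fn": "jog_arm", "kwargs": {"increments": [[[-0.4,0,0,0,0,0,0],[-0.3,0,0,0,0,0,0],[-0.1,0,0,0,0,0,0],[0.1,0,0,0,0,0,0],[0.1,0,0,0,0,0,0]]]}}

```text
clock: 16.65
tcp_pos: [0.5156, -0.1503, 0.081]
orientation: [-0.002, 0.688, 0.726, 0.006]
contact_force: [-0.7, -0.8, -0.9]
width: 0.0465
grasp_force: 0.0
```

Released; withdraw straight up.

{"fn": "jog_arm", "kwargs": {"increments": [[[0.1,0,0,0.01,0,0,0],[0.1,0,0,0.03,0,0,0],[0.1,0,0,0.06,0,0,0],[0.1,0,0,0.1,0,0,0],[0.1,0,0,0.14,0,0,0],[0.1,0,0,0.17,0,0,0],[0.1,0,0,0.17,0,0,0],[0.1,0,0,0.17,0,0,0],[0.1,0,0,0.17,0,0,0]]]}}

```text
clock: 17.55
tcp_pos: [0.5144, -0.1497, 0.25]
orientation: [-0.003, 0.688, 0.726, 0.006]
contact_force: [-0.9, 0.6, -0.8]
width: 0.0469
grasp_force: 0.0
```

Run:
```python
from h import *
s=sense();print(s['clock'],s['tcp_pos'],s['contact_force'])
q=[.514,-.152,.0515];I=lambda X:R.from_euler('z',-q[2]).apply(X-np.r_[q[:2],.003])
for n in('side','wrist'):
  p=vision.camera_params(n);im=vision.get_image(n)
  for l in('ball_1_center','wire_scoop','chip_1'):
    for d in finder.trace(l,n)[:3]:
      e=d['extent'];c=(e[0]+e[2]/2-.5,e[1]+e[3]/2-.5);print(n,l,round(d['conf'],2),np.round(e),I(onplane(p,c,.023)).round(4))
  u=proj(p,place(q,[[0,0,.125],[0,0,.098],[.106,.045,.008],[.106,-.045,.008],[.106,.015,.008]]));print(u.round(0).tolist())
  # orange handle centroid
  h=cv2.cvtColor(im,cv2.COLOR_RGB2HSV);m=cv2.inRange(h,(5,120,60),(18,255,255))
  _,_,st,ce=cv2.connectedComponentsWithStats(m);print([ (a[:5].tolist(),b.round(0).tolist()) for a,b in zip(st[1:],ce[1:]) if a[4]>60])
```

```text
17.55 [ 0.51435754 -0.14965752  0.25003602] [-0.92438154  0.63920237 -0.76208911]
side ball_1_center 0.56 [340. 258.  24.  18.] [0.0064 0.0196 0.02  ]
side wire_scoop 0.59 [332. 207.  99. 100.] [0.0626 0.0323 0.02  ]
[[354.0, 209.0], [354.0, 227.0], [401.0, 257.0], [432.0, 284.0], [411.0, 265.0]]
[([345, 208, 18, 49, 753], [353.0, 232.0])]
wrist ball_1_center 0.7 [317. 139.  27.  21.] [0.0139 0.0252 0.02  ]
wrist wire_scoop 0.77 [304. 131.  93.  82.] [ 0.0402 -0.003   0.02  ]
wrist chip_1 0.54 [443.   6.   9.   9.] [0.1424 0.1812 0.02  ]
[[319.0, 193.0], [319.0, 185.0], [401.0, 132.0], [396.0, 199.0], [399.0, 156.0]]
[([308, 182, 20, 23, 144], [315.0, 198.0])]
```

{"fn": "jog_arm", "kwargs": {"increments": [[[0.1,0.03,0.02,0.02,0,0,0],[0.1,0.06,0.04,0.04,0,0,0],[0.1,0.08,0.06,0.05,0,0,0],[0.1,0.08,0.06,0.05,0,0,0],[0.1,0.08,0.06,0.05,0,0,0],[0.1,0.08,0.06,0.05,0,0,0]]]}}

```text
clock: 18.55
tcp_pos: [0.5937, -0.0914, 0.3004]
orientation: [-0.003, 0.689, 0.725, 0.005]
contact_force: [0.9, -0.4, 0.4]
width: 0.047
grasp_force: 0.0
```

Run:
```python
from h import *
q=[.514,-.152,.0515];I=lambda X:R.from_euler('z',-q[2]).apply(X-np.r_[q[:2],.003])
print(sense()['tcp_pos'])
for n in('wrist','scene','side'):
  p=vision.camera_params(n);im=vision.get_image(n)
  for x in(.01,.02): print(n,proj(p,place(q,[[x,.03,.0234],[x,-.03,.0234]])).round(0).tolist())
  for l in('ball_1_center',):
    for d in finder.trace(l,n)[:3]:
      e=d['extent'];c=(e[0]+e[2]/2-.5,e[1]+e[3]/2-.5);print(n,l,round(d['conf'],2),np.round(e),I(onplane(p,c,.0234)).round(4))
  h=cv2.cvtColor(im,cv2.COLOR_RGB2HSV);m=((h[:,:,2]>225)).astype(np.uint8)
  c=proj(p,place(q,[[.03,0,.02]]))[0]
  _,_,st,ce=cv2.connectedComponentsWithStats(m)
  for a in st[1:]:
    cc=(a[0]+a[2]/2-.5,a[1]+a[3]/2-.5)
    if a[4]>25 and np.hypot(*(cc-c))<70: print('  blob',a.tolist(),I(onplane(p,cc,.0234)).round(4))
```

```text
[ 0.59374591 -0.09142715  0.30041289]
wrist [[269.0, 178.0], [271.0, 216.0]]
wrist [[276.0, 178.0], [278.0, 216.0]]
wrist ball_1_center 0.85 [263. 168.  20.  22.] [0.0144 0.0288 0.0204]
  blob [236, 148, 70, 37, 110] [0.0128 0.048  0.0204]
  blob [240, 150, 109, 48, 4075] [0.0464 0.0368 0.0204]
  blob [265, 210, 16, 16, 187] [ 0.0116 -0.0322  0.0204]
  blob [317, 220, 26, 14, 135] [ 0.0989 -0.0473  0.0204]
  blob [322, 224, 28, 14, 41] [ 0.1083 -0.0541  0.0204]
scene [[228.0, 176.0], [205.0, 172.0]]
scene [[227.0, 179.0], [203.0, 175.0]]
scene ball_1_center 0.42 [223. 170.  12.  16.] [0.0159 0.0331 0.0204]
scene ball_1_center 0.28 [237. 158.  89. 108.] [0.088  0.1822 0.0204]
  blob [228, 117, 17, 5, 54] [-0.1839 -0.0158  0.0204]
  blob [223, 170, 11, 11, 89] [0.0083 0.0295 0.0204]
side [[351.0, 263.0], [368.0, 282.0]]
side [[357.0, 262.0], [374.0, 281.0]]
side ball_1_center 0.71 [342. 257.  22.  20.] [0.0074 0.0178 0.0204]
  blob [365, 212, 16, 8, 30] [0.12   0.1821 0.0204]
  blob [391, 252, 23, 9, 81] [0.0927 0.0214 0.0204]
  blob [358, 256, 8, 9, 48] [0.0285 0.0321 0.0204]
  blob [366, 259, 18, 7, 56] [0.0443 0.0194 0.0204]
  blob [377, 264, 35, 10, 110] [ 0.0626 -0.0084  0.0204]
  blob [368, 273, 11, 9, 69] [ 0.023  -0.0192  0.0204]
  blob [326, 275, 21, 12, 54] [-0.0298 -0.0093  0.0204]
  blob [333, 275, 9, 8, 29] [-0.0265 -0.0048  0.0204]
  blob [368, 284, 11, 6, 51] [ 0.012  -0.0418  0.0204]
```

```bash
python3 -c "
from workcell import job,sense
print(sense()['clock'],job.close_job())"
```

```text
the job is handed in; nothing more can be done
18.85 None
```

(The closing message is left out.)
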